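# Fetch the calibration weight from behind the bottles

## Task

The balance needs its large calibration weight, which stands in the back row of the steel bottle rack behind two neighbouring bottles. Lift those two bottles out of the way onto the grey spill tray, stand the large weight on the middle of the balance's pan, then put the two bottles back, each in the place it came from. Keep everything upright, set things down without dropping them, and leave the third bottle, the small weight, the beaker and the test-tube rack where they are.

Things in the scene. Friction and masses are not known exactly. Their poses are not given: they have to be found in the camera images.
- rack: Fixed steel bottle rack, 136 (its x) by 236 mm (its y), origin under its centre at table height; floor 8 mm, rim 18 mm above the table. Grey discs mark its places (mm, its frame): front, bottles, x -26, y -76, 0, 76; back, weights, x 26, y -38, 38. All start within 3 mm of their discs. The two bottles nearest a back place (64 mm off) block it; the third is 125 mm off.
- narrow_bottle: Loose round brown glass bottle with sloping shoulders and a thin neck, body 54 mm in diameter, black screw cap 32 mm in diameter from 120 to 146 mm above its underside (cap firmly on; grip there). Starts on any of the three front places. Origin at the centre of its underside, z up. About 0.25 kg.
- square_bottle: Loose square white plastic bottle, body 50 by 50 mm and 108 mm tall, white screw cap 34 mm in diameter from 116 to 142 mm above its underside (grip there). Starts on any of the three front places. Origin at the centre of its underside, z up. About 0.22 kg.
- wide_jar: Loose round brown wide-mouth jar, body 56 mm in diameter, broad black screw cap 51 mm in diameter from 110 to 136 mm above its underside (grip there). Starts on any of the three front places. Origin at the centre of its underside, z up. About 0.28 kg.
- large_weight: Loose brass calibration weight, the larger one: cylinder 32 mm in diameter and 32 mm tall with a knob 21 mm in diameter on top (knob from 41 to 48 mm, thin neck below it), 48 mm tall in all. Starts on either back place. Origin at the centre of its underside, z up. About 0.2 kg.
- small_weight: Loose brass calibration weight, the smaller one: 20 mm in diameter, 31 mm tall in all, same shape; stands on the other back place and stays there. Origin at the centre of its underside. 0.05 kg.
- tray: Fixed grey plastic spill tray at the robot's left or right, 200 mm (its x) by 140 mm (its y), open on top, walls 4 mm thick and 20 mm high, floor about 4 mm above the table. Room for two bottles side by side along its x. Origin at the centre of its underside at table height.
- pan (a point): Centre of the top of the round steel pan (104 mm in diameter, 58 mm above the table; a thin ring of 44 mm marks its middle) of a fixed white laboratory balance, which stands on the side opposite the spill tray. The balance's body is 200 mm (x) by 170 mm (y) and 48 mm tall; the pan's centre is 25 mm along its x from its middle.
- beaker: Loose clear beaker, 68 mm in diameter and 75 mm tall, between the robot and the rack; a bystander. Origin at the centre of its underside.
- tube_rack: Loose aluminium test-tube rack, 55 mm (its x) by 170 mm (its y), 77 mm tall over the blue tube caps, beyond the bottle rack; a bystander. Origin at the centre of its underside.
Not all that is in view belongs to the job. Leave any red look-alike of the narrow_bottle alone.

How it is judged (in metres and radians):
On the way, in this order (a step that is already met when the one before it is completed fails the run):
1. the two bottles in front of the large weight stand upright on the spill tray, released, the other bottle and the large weight still in their places (distance of large_weight from where it was at the start of the episode below 0.012 m and ((x of narrow_bottle in the frame of tray between -0.085 and 0.085 m and y of narrow_bottle in the frame of tray between -0.055 and 0.055 m and height (world z) of narrow_bottle below 0.012 m and angle between narrow_bottle's own z axis and vertical below 0.12 rad and contact force between the fingers and narrow_bottle below 0.3 N and linear speed of narrow_bottle below 0.03 m/s) or (horizontal distance between narrow_bottle and large_weight above 0.095 m and distance of narrow_bottle from where it was at the start of the episode below 0.015 m)) and ((x of square_bottle in the frame of tray between -0.085 and 0.085 m and y of square_bottle in the frame of tray between -0.055 and 0.055 m and height (world z) of square_bottle below 0.012 m and angle between square_bottle's own z axis and vertical below 0.12 rad and contact force between the fingers and square_bottle below 0.3 N and linear speed of square_bottle below 0.03 m/s) or (horizontal distance between square_bottle and large_weight above 0.095 m and distance of square_bottle from where it was at the start of the episode below 0.015 m)) and ((x of wide_jar in the frame of tray between -0.085 and 0.085 m and y of wide_jar in the frame of tray between -0.055 and 0.055 m and height (world z) of wide_jar below 0.012 m and angle between wide_jar's own z axis and vertical below 0.12 rad and contact force between the fingers and wide_jar below 0.3 N and linear speed of wide_jar below 0.03 m/s) or (horizontal distance between wide_jar and large_weight above 0.095 m and distance of wide_jar from where it was at the start of the episode below 0.015 m))), for 0.2 s.
2. the large weight stands released on the middle of the balance's pan (horizontal distance between large_weight and pan below 0.015 m and z of large_weight in the frame of pan between -0.004 and 0.006 m and angle between large_weight's own z axis and vertical below 0.12 rad and contact force between the fingers and large_weight below 0.3 N and linear speed of large_weight below 0.03 m/s), for 0.2 s.
At the end, for the whole second after the job is handed in: The large weight stands upright on the balance's pan within 15 mm of its centre; every bottle stands upright in the rack within 15 mm of where it stood at the start; the small weight is within 12 mm of its start and upright; all are released and at rest (all of step 2 and distance of small_weight from where it was at the start of the episode below 0.012 m and angle between each of small_weight, narrow_bottle, square_bottle, wide_jar's own z axis and vertical below 0.12 rad and distance of each of narrow_bottle, square_bottle, wide_jar from where it was at the start of the episode below 0.015 m and contact force between the fingers and narrow_bottle below 0.3 N and linear speed of each of narrow_bottle, square_bottle, wide_jar below 0.03 m/s and contact force between the fingers and square_bottle below 0.3 N and contact force between the fingers and wide_jar below 0.3 N); the robot touches nothing.
It fails at once if a bottle or weight is tipped over (more than about 35 degrees) (angle between any of narrow_bottle, square_bottle, wide_jar, large_weight, small_weight's own z axis and vertical above 0.6 rad).
It fails at once if a bottle or the large weight is dropped (falls free from more than about 1 cm) ((contact force between the fingers and narrow_bottle below 0.01 N and linear speed of narrow_bottle above 0.5 m/s) or (contact force between the fingers and square_bottle below 0.01 N and linear speed of square_bottle above 0.5 m/s) or (contact force between the fingers and wide_jar below 0.01 N and linear speed of wide_jar above 0.5 m/s) or (contact force between the fingers and large_weight below 0.01 N and linear speed of large_weight above 0.5 m/s)).
It fails at once if the beaker or the test-tube rack is pushed more than 25 mm or tipped (distance of any of beaker, tube_rack from where it was at the start of the episode above 0.025 m or angle between any of beaker, tube_rack's own z axis and vertical above 0.4 rad).
It fails at once if the third bottle is moved too (all three bottles away from their places at once) (distance of each of narrow_bottle, square_bottle, wide_jar from where it was at the start of the episode above 0.03 m).
It fails at once if the small weight is moved more than 20 mm (distance of small_weight from where it was at the start of the episode above 0.02 m).
It also fails if it takes over 128 s, if anything falls off the work surface, if the arm or the gripper's body presses on something with over 40 N, if the wrist force passes 120 N, or if a joint passes its speed limit or range.

## Robot

A 7-joint arm with a two-finger parallel gripper is mounted at the origin on the work surface. World frame = base frame: x ahead of the robot, y to its left, z up, the work surface at z = 0. Lengths are in mm, angles in rad, forces in N, time in s.
With the tool pointing down it reaches from about 400 to 875 mm from the base axis. Payload 4.4 kg.
Tool frame: the origin (TCP) lies midway between the tips of the shut fingers; the grasp point (between the pads) lies 19 mm behind it; z points along the fingers, y is the direction in which the jaws open and shut (so a half turn about z gives the same grasp; the last joint's range is limited). The gripper opens to 85 mm and grips with 20 to 120 N. Pads are 22 mm wide; open, the fingers measure 114 mm over their backs; the gripper's body (76 mm by 85 mm) begins 54 mm behind the grasp point. The pads swing forward as they close: fully open they stand 13 mm farther back than shut.
Start: joints at [-0.066, 0.628, 0.038, 1.517, -0.027, 0.996, -0.02], TCP at [650.014, 0.027, 231.313] pointing down, gripper open.
Joint ranges: [-3.06, 3.06], [-0.37, 2.12], [-1.25, 1.32], [0.18, 2.47], [-1.1, 4.24], [0.23, 1.98], [-2.94, 2.94]. Speed limits (rad/s): [2.57, 2.57, 3.14, 3.14, 3.14, 3.14, 3.14].

## Interface

Orientations are given as [roll, pitch, yaw] about the fixed x, y, z axes, in that order (R = Rz(yaw) Ry(pitch) Rx(roll)).
In Python, from cell import * gives the robot as it stands. The module is installed in compiled form; this text tells all that it offers.
- The arm moves only by the tool move_arm, never from a script. Its argument "series" is a list of rows, each a list of 2 entries, a list of its own where there are three numbers: the shift along the tool's x, y, z in m, then the turn about the tool's z in rad. In form: [[[x, y, z], yaw], ...]. A call has 1 to 5 rows; each row is the pose to reach, as a shift and turn from the pose measured when the call began, along the tool's axes at that moment; what a row does not reach only later rows make up. A row lasts 1/8 s, in which the tool goes at most 62.5 mm and 10.7 degrees, less where a joint would pass 70% of its speed; a pose out of reach is approached as far as the arm can. A call with a gripper value outside its range is refused whole. "claw" is the opening, from 0 (shut) to 1 (fully open), set as the call begins (left out, the last holds). The fingers move at their own pace and stop on an object; the grip force is fixed at half the most. Time passes only in rows, so rows that repeat a pose let the fingers close. It gives the time, the measured TCP pose, the force and the opening at its end, in the units of the state.
- read_state(): the state, without advancing time (a new reading comes with each control period).
- get_image(name): name is "scene" or "side" or "wrist"; returns the picture (384x512x3 uint8, blue, green, red); there is no depth.
- camera_model(name): a dict with "fov_y" (degrees; the focal length in pixels is half the picture's height over the tangent of half this angle, whatever the lens; pixels are square), "cx", "cy" (the principal point, pixels), "pose" (4x4, takes a point from camera to world coordinates); the wrist camera has in their place "tool_from_camera" (4x4, takes a point from camera to tool coordinates, whose origin is the TCP and whose axes are the flange's). Camera axes: x right, y down, z forward; pixel columns grow to the right and rows downward; lengths in mm; the calibration is good to about 2 mm. A picture is of the moment at which its call begins: read the wrist's pose just before it. camera_model takes no time and is no camera call.
- finish_job(): hands the job in, once; it reports no verdict.
The state is a dict: "clock": time; "qpos": joint angles; "qd": joint speeds; "tau": joint torques, N m; "eef_pos": TCP position; "tool_rot": TCP orientation; "force": force on the tool from outside, world axes, zero at the start; "torque": the same for the moment, N m; "width": finger opening in mm.
Only numpy, scipy, OpenCV 4.12 (cv2) and the standard library are available. Lean on these libraries where they do the work, as an engineer would, in place of code of your own. Each camera call takes 0.05 s, during which the arm holds its last target. There are 200 camera calls.

## Working session

There is one attempt and no reset: what is moved stays moved. The work goes in short steps, Python scripts to look and compute and a tool call to move; the robot and the scene stay as the last step left them, time stands still between calls to the robot, and variables do not carry over. Pictures are saved under pics/ and viewed, about 12 in all and at most 16, crops included, and the job is handed in when it is done.

Besides the shell and the picture viewer there is one more tool, called after "Call:" as name(argument=value, ...) on one line, values as JSON. move_arm: Moves the arm, as the interface text tells. Its arguments: {"type":"object","properties":{"series":{"type":"array"},"claw":{"type":"number"}},"required":["series"]}

```bash
mkdir -p pics
python3 - <<'E'
from cell import *
import cv2,numpy as np
np.set_printoptions(precision=4,suppress=True)
for n in ["scene","side","wrist"]:
    m=camera_model(n);print(n,m)
    cv2.imwrite(f"pics/{n}0.png",get_image(n))
a=[cv2.imread(f"pics/{n}0.png") for n in ["scene","side"]]
s=read_state();print(s)
E
```

```text
scene {'fov_y': 52.935728425485195, 'cx': 254.21021936847697, 'cy': 193.36056504122988, 'pose': array([[   0.7246,    0.4004,   -0.561 , 1083.9149],
       [   0.6888,   -0.3937,    0.6087, -525.3791],
       [   0.0229,   -0.8275,   -0.5611,  528.9034],
       [   0.    ,    0.    ,    0.    ,    1.    ]])}
side {'fov_y': 53.29347362422135, 'cx': 254.3371477318951, 'cy': 188.4212089101935, 'pose': array([[   0.9168,   -0.291 ,    0.2736,  368.0504],
       [  -0.3994,   -0.6783,    0.6168, -492.0378],
       [   0.006 ,   -0.6747,   -0.7381,  680.9205],
       [   0.    ,    0.    ,    0.    ,    1.    ]])}
wrist {'fov_y': 71.51488523284979, 'cx': 259.50254351799896, 'cy': 193.96296895736714, 'tool_from_camera': array([[  -0.0017,   -0.9594,   -0.282 ,   71.9404],
       [   1.    ,   -0.0016,   -0.0006,   -0.4896],
       [   0.0001,   -0.282 ,    0.9594, -141.9118],
       [   0.    ,    0.    ,    0.    ,    1.    ]])}
{'clock': 0.15, 'qpos': array([-0.0658,  0.6292,  0.0385,  1.5181, -0.027 ,  0.9963, -0.02  ]), 'qd': array([-0.0004, -0.0023, -0.0008, -0.0039,  0.0004,  0.0012,  0.    ]), 'tau': array([  0.0022, -56.38  ,   1.2279, -19.3651,   0.0112,   0.0074,
        -0.    ]), 'eef_pos': array([649.5283,   0.0134, 230.5734]), 'tool_rot': array([-3.1401, -0.    ,  1.5707]), 'force': array([ 0.3908, -0.7147,  1.0992]), 'torque': array([ 0.02  , -0.022 ,  0.0334]), 'width': 85.76899253207861}
```

View images.

View pics/scene0.png

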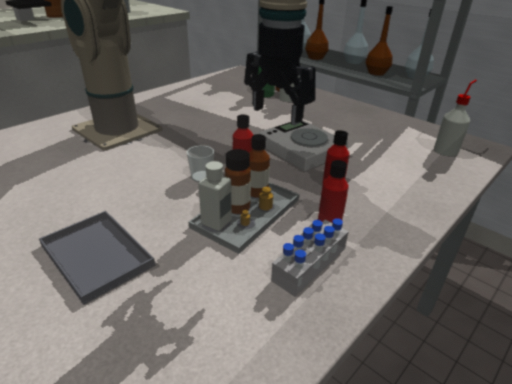

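View pics/side0.png

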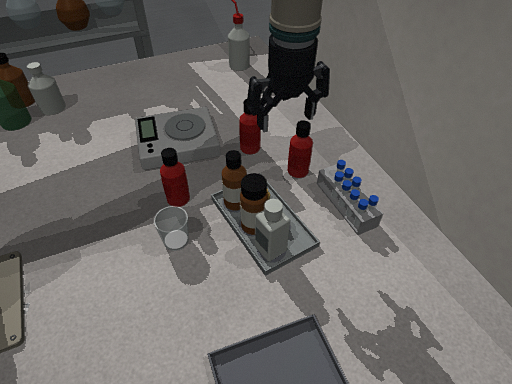

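Run:
```python
import cv2,numpy as np
a=cv2.imread("pics/scene0.png");b=cv2.imread("pics/side0.png")
c=lambda i,x,y:cv2.resize(i[y:y+150,x:x+133],None,fx=3,fy=3,interpolation=cv2.INTER_CUBIC)
cv2.imwrite("pics/crop0.png",np.hstack([c(a,175,115),c(b,195,140)]))
```

```text
(no output)
```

View pics/crop0.png

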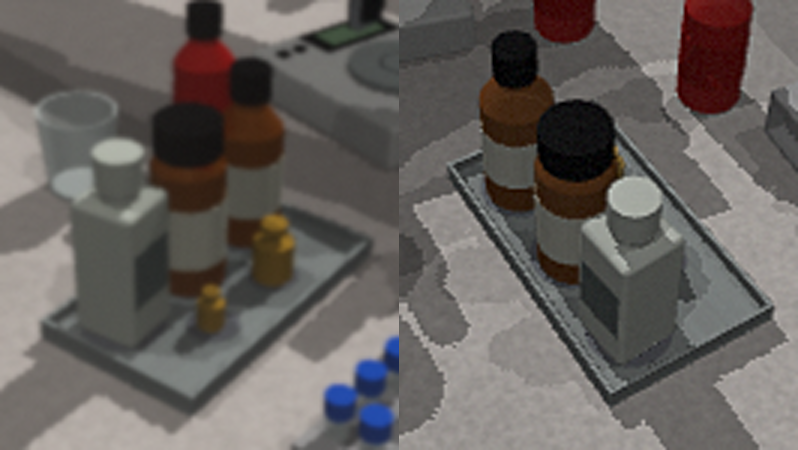

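View pics/wrist0.png

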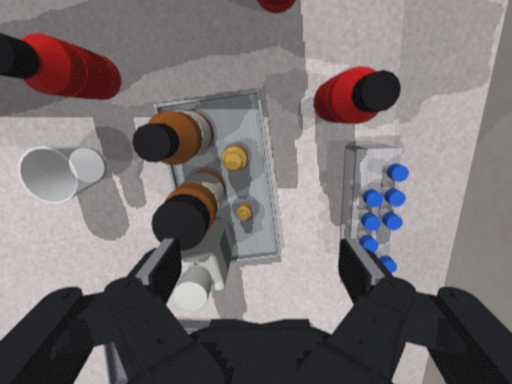

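```bash
cat > h.py <<'E'
from cell import *
import cv2,numpy as np
from scipy.spatial.transform import Rotation as Ro
np.set_printoptions(precision=1,suppress=True)
def tool(s):
    T=np.eye(4);T[:3,:3]=Ro.from_euler('xyz',s["tool_rot"]).as_matrix();T[:3,3]=s["eef_pos"];return T
def ray(n,u,v,T=None):
    m=camera_model(n);f=192/np.tan(np.radians(m["fov_y"]/2))
    P=m["pose"] if n!="wrist" else T@m["tool_from_camera"]
    d=P[:3,:3]@[(u-m["cx"])/f,(v-m["cy"])/f,1];return P[:3,3],d/np.linalg.norm(d)
def tri(*r):
    A=[np.eye(3)-np.outer(d,d) for o,d in r]
    x=np.linalg.solve(sum(A),sum(a@o for a,(o,d) in zip(A,r)))
    return x,np.array([np.linalg.norm(a@(x-o)) for a,(o,d) in zip(A,r)])
def atz(r,z): return r[0]+r[1]*(z-r[0][2])/r[1][2]
E
python3 - <<'E'
from h import *
T=tool(read_state())
sc=lambda x,y:ray("scene",175+x/3,115+y/3)
si=lambda x,y:ray("side",195+(x-399)/3,140+y/3)
w=lambda x,y:ray("wrist",x,y,T)
print("narrow",*tri(sc(250,69),si(515,44),w(153,142)))
print("jar",*tri(sc(187,120),si(576,124),w(180,223)))
print("square",*tri(sc(118,150),si(636,200),w(189,295)))
print("large",*tri(sc(274,222),w(233,153)))
print("small",*tri(sc(211,292),w(242,211)))
for n,p in dict(c=(157,106),b=(258,92),a=(280,258)).items(): print("rack w",n,atz(w(*p),18))
for p in [(370,240),(192,405),(45,325)]: print("rack s",atz(sc(*p),18))
for p in [(449,168),(613,398),(770,308)]: print("rack side",atz(si(*p),18))
for p in [(40,242),(103,213),(155,262),(83,297)]: print("tray",atz(ray("scene",*p),20))
print("pan",*tri(ray("scene",310,137),ray("side",185,126)))
print("beaker",atz(ray("side",176,240),0), "red",atz(w(380,90),146),atz(w(15,57),146))
E
```

```text
narrow [561.9  51.  151.5] [1.3 1.1 0.4]
jar [573.9 -25.  141.5] [1.7 1.1 1. ]
square [580.2 -98.6 147.7] [2.  2.5 1.4]
large [614.6  27.3  50. ] [2.5 2.5]
small [624.4 -52.4  32.3] [0.5 0.5]
rack w c [519.1  83.8  18. ]
rack w b [646.9 100.2  18. ]
rack w a [ 678.9 -131.8   18. ]
rack s [650.9  98.2  18. ]
rack s [ 687.2 -133.9   18. ]
rack s [ 555.7 -149.1   18. ]
rack side [514.  79.  18.]
rack side [ 546.2 -151.8   18. ]
rack side [ 675.7 -131.    18. ]
tray [ 398.8 -393.    20. ]
tray [ 398.4 -260.5   20. ]
tray [ 602.2 -267.9   20. ]
tray [ 586.9 -399.    20. ]
pan [523.2 308.4  52.4] [0.9 0.9]
beaker [406.3   5.9   0. ] red [744.6  91.3 146. ] [460.6 115.6 146. ]
```

Call:
move_arm(series=[[[0.026, -0.044, 0], 0], [[0.051, -0.088, 0], 0], [[0.051, -0.088, 0.03], 0], [[0.051, -0.088, 0.03], 0]], claw=1)

```text
clock: 0.65
eef_pos: [559.7, 51.1, 199.3]
tool_rot: [-3.136, 0.001, 1.571]
force: [0.2, 0.9, -0.6]
width: 85.3
```

Run:
```python
from h import *
s=read_state();T=tool(s);print(s["eef_pos"],s["tool_rot"])
cv2.imwrite("pics/w1.png",get_image("wrist"))
m=camera_model("wrist");f=192/np.tan(np.radians(m["fov_y"]/2));C=np.linalg.inv(T@m["tool_from_camera"])
for n,p in dict(narrow=(562,51,152),jar=(574,-25,142),sq=(580,-99,148),lw=(615,27,50),sw=(624,-52,32)).items():
    q=C@[*p,1];print(n,f*q[0]/q[2]+m["cx"],f*q[1]/q[2]+m["cy"])
```

```text
[559.7  51.1 199.3] [-3.1  0.   1.6]
narrow 263.71825258799754 214.72414490158587
jar 277.0548174383462 292.22873244446026
sq 282.479479843164 364.40347151169766
lw 308.9832413013654 202.62594074205938
sw 310.40776925971346 256.1715213485178
```

View pics/w1.png

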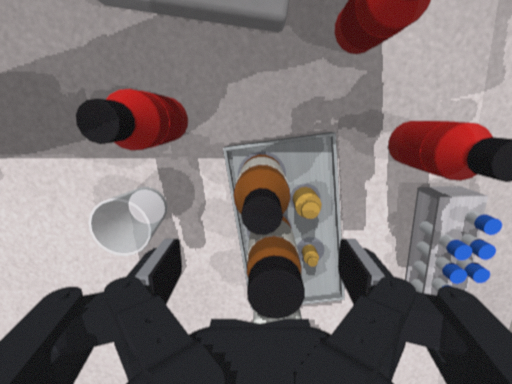

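Call:
move_arm(series=[[[0, 0.002, 0.03], 0], [[0, 0.002, 0.06], 0], [[0, 0.002, 0.077], 0], [[0, 0.002, 0.077], 0]])

```text
clock: 1.2
eef_pos: [562.8, 50.3, 122.8]
tool_rot: [-3.137, 0.001, 1.57]
force: [0.5, 0.3, 0.4]
width: 85.6
```

Run:
```python
from h import *
print(read_state()["eef_pos"])
a=get_image("scene");b=get_image("side")
c=lambda i,x,y:cv2.resize(i[y:y+150,x:x+133],None,fx=3,fy=3,interpolation=cv2.INTER_CUBIC)
cv2.imwrite("pics/c1.png",np.hstack([c(a,190,70),c(b,180,90)]))
```

```text
[562.8  50.3 122.8]
```

View pics/c1.png

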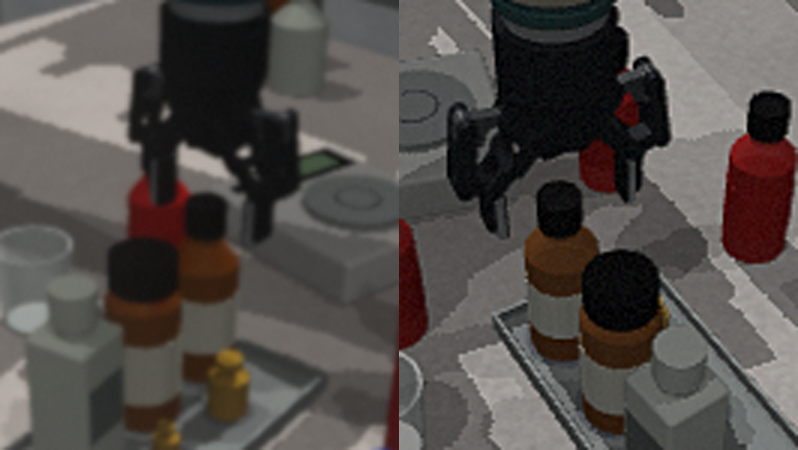

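Call:
move_arm(series=[[[0, 0, 0], 0], [[0, 0, 0], 0], [[0, 0, 0], 0], [[0, 0, 0], 0], [[0, 0, 0], 0]], claw=0)

```text
clock: 1.92
eef_pos: [563.7, 50.6, 124.8]
tool_rot: [-3.14, 0.0, 1.57]
force: [-1.9, 0.5, 6.3]
width: 30.5
```

Call:
move_arm(series=[[[0, 0, 0], 0], [[0, 0, -0.01], 0], [[0, 0, -0.01], 0]])

```text
clock: 2.3
eef_pos: [564.3, 50.7, 135.5]
tool_rot: [-3.142, 0.0, 1.57]
force: [0.5, -0.8, -2.0]
width: 30.3
```

Call:
move_arm(series=[[[0, 0, -0.03], 0], [[0, 0, -0.07], 0], [[0, 0, -0.11], 0], [[0, 0, -0.145], 0], [[0, 0, -0.157], 0]])

```text
clock: 2.92
eef_pos: [565.3, 50.8, 294.4]
tool_rot: [3.138, -0.0, 1.57]
force: [-0.5, 0.2, -4.1]
width: 30.3
```

Call:
move_arm(series=[[[-0.025, -0.002, 0], 0], [[-0.07, -0.005, 0], 0], [[-0.12, -0.008, 0], 0], [[-0.17, -0.011, 0], 0], [[-0.22, -0.014, 0], 0]])

```text
clock: 3.55
eef_pos: [550.2, -170.5, 292.8]
tool_rot: [3.14, -0.001, 1.57]
force: [0.6, -0.0, -2.9]
width: 30.3
```

Call:
move_arm(series=[[[-0.05, -0.002, 0], 0], [[-0.1, -0.005, 0], 0], [[-0.14, -0.007, 0], 0], [[-0.165, -0.008, 0], 0], [[-0.165, -0.008, 0], 0]])

```text
clock: 4.18
eef_pos: [541.1, -337.3, 291.4]
tool_rot: [-3.141, -0.001, 1.567]
force: [-0.2, 0.2, -2.4]
width: 30.3
```

Run:
```python
from h import *
s=read_state();print(s["eef_pos"],s["tool_rot"],s["width"])
cv2.imwrite("pics/w2.png",get_image("wrist"));a=get_image("scene");cv2.imwrite("pics/s2.png",a)
print(s["clock"])
T=tool(s)
m=camera_model("wrist");f=192/np.tan(np.radians(m["fov_y"]/2));C=np.linalg.inv(T@m["tool_from_camera"])
w=cv2.imread("pics/w2.png")
for p in [(398,-393,20),(398,-260,20),(602,-267,20),(590,-399,20)]:
    q=C@[*p,1];print(f*q[0]/q[2]+m["cx"],f*q[1]/q[2]+m["cy"])
cv2.imwrite("pics/v2.png",np.hstack([cv2.resize(w,(400,300)),cv2.resize(a[100:310,0:280],(400,300))]))
```

```text
[ 541.1 -337.3  291.4] [-3.1 -0.   1.6] 30.31822961579336
4.175
172.08390104654927 198.22668525461611
163.36250365812305 112.58009012603408
300.7552851938633 116.75590098496599
290.2759581915737 201.1959936983812
```

View pics/v2.png

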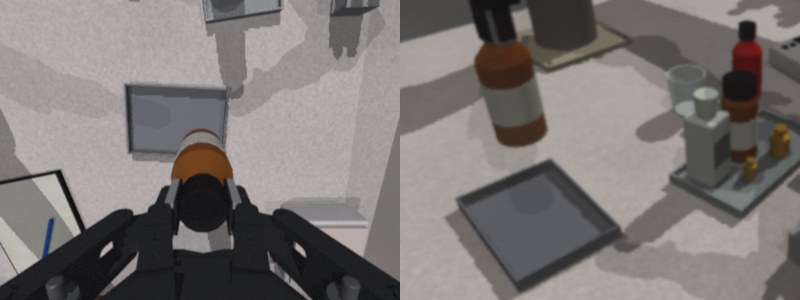

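Call:
move_arm(series=[[[0.005, -0.003, 0.03], 0], [[0.01, -0.006, 0.08], 0], [[0.01, -0.006, 0.125], 0], [[0.01, -0.006, 0.155], 0], [[0.01, -0.006, 0.162], 0]])

```text
clock: 4.9
eef_pos: [536.1, -319.9, 127.9]
tool_rot: [-3.139, -0.007, 1.575]
force: [0.3, 0.8, -1.9]
width: 30.2
```

Call:
move_arm(series=[[[0, 0, 0.003], 0], [[0, 0, 0.006], 0], [[0, 0, 0.008], 0], [[0, 0, 0.008], 0]])

```text
clock: 5.4
eef_pos: [536.7, -320.2, 120.9]
tool_rot: [-3.141, -0.006, 1.574]
force: [-0.4, 0.3, 0.4]
width: 30.2
```

Call:
move_arm(series=[[[0, 0, 0.001], 0], [[0, 0, 0.001], 0]])

```text
clock: 5.65
eef_pos: [536.8, -320.5, 120.9]
tool_rot: [-3.141, -0.006, 1.574]
force: [-2.3, 0.8, 5.8]
width: 30.5
```

Call:
move_arm(series=[[[0, 0, 0], 0], [[0, 0, 0], 0], [[0, 0, 0], 0], [[0, 0, 0], 0], [[0, 0, -0.005], 0]], claw=1)

```text
clock: 6.28
eef_pos: [536.5, -320.3, 125.6]
tool_rot: [-3.14, -0.006, 1.574]
force: [0.8, -0.6, 0.1]
width: 85.4
```

Call:
move_arm(series=[[[0, 0, -0.05], 0], [[0, 0, -0.1], 0], [[0.04, 0.005, -0.12], 0], [[0.1, 0.01, -0.12], 0], [[0.16, 0.02, -0.12], 0]])

```text
clock: 6.9
eef_pos: [556.2, -159.8, 247.6]
tool_rot: [3.141, -0.006, 1.573]
force: [0.9, -0.3, -0.8]
width: 85.7
```

Call:
move_arm(series=[[[0.06, 0.01, 0], 0], [[0.11, 0.017, 0], 0], [[0.136, 0.018, 0], 0], [[0.136, 0.018, 0], 0]])

```text
clock: 7.4
eef_pos: [574.0, -20.8, 248.7]
tool_rot: [3.141, -0.007, 1.578]
force: [-0.2, -0.4, -0.9]
width: 85.6
```

Run:
```python
from h import *
s=read_state();print(s["eef_pos"],s["tool_rot"],s["width"])
w=get_image("wrist");a=get_image("scene");cv2.imwrite("pics/w3.png",w)
T=tool(s)
m=camera_model("wrist");f=192/np.tan(np.radians(m["fov_y"]/2));C=np.linalg.inv(T@m["tool_from_camera"])
for p in [(574,-25,142),(615,27,50),(624,-52,32),(562,51,8)]:
    q=C@[*p,1];print(f*q[0]/q[2]+m["cx"],f*q[1]/q[2]+m["cy"])
cv2.imwrite("pics/v3.png",np.hstack([cv2.resize(w[120:345,110:410],(400,300)),cv2.resize(a[100:310,0:280],(400,300))]))
```

```text
[574.  -20.8 248.7] [ 3.1 -0.   1.6] 85.57258840152656
260.0296729110079 197.7728862006696
292.79421602328046 137.0509481116111
295.4298498939518 193.72631886517024
251.43586265976094 116.98068592193701
```

View pics/v3.png

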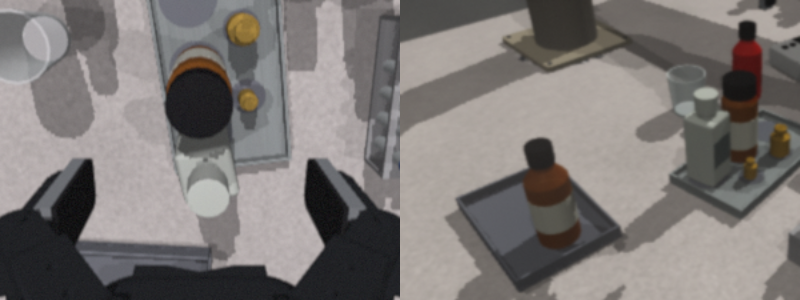

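Call:
move_arm(series=[[[-0.0035, 0, 0.03], 0], [[-0.0035, 0, 0.07], 0], [[-0.0035, 0, 0.11], 0], [[-0.0035, 0, 0.136], 0], [[-0.0035, 0, 0.136], 0]])

```text
clock: 8.12
eef_pos: [572.2, -30.2, 110.9]
tool_rot: [-3.138, -0.004, 1.569]
force: [0.5, -0.1, -0.3]
width: 85.2
```

Call:
move_arm(series=[[[0, 0, 0.0], 0], [[0, 0, 0], 0], [[0, 0, 0], 0], [[0, 0, 0], 0], [[0, 0, 0], 0]], claw=0)

```text
clock: 8.75
eef_pos: [573.4, -30.8, 112.6]
tool_rot: [-3.141, -0.003, 1.569]
force: [-0.0, -1.7, 5.7]
width: 49.6
```

Call:
move_arm(series=[[[0, 0, 0], 0], [[0, 0, -0.01], 0], [[0, 0, -0.01], 0]])

```text
clock: 9.12
eef_pos: [573.9, -30.7, 123.3]
tool_rot: [3.141, -0.003, 1.569]
force: [-0.6, 0.3, -3.4]
width: 49.5
```

Call:
move_arm(series=[[[0, 0, -0.03], 0], [[0, 0, -0.07], 0], [[0, 0, -0.11], 0], [[0, 0, -0.142], 0], [[0, 0, -0.153], 0]])

```text
clock: 9.75
eef_pos: [574.6, -31.1, 278.1]
tool_rot: [3.138, -0.003, 1.569]
force: [0.0, 0.6, -3.1]
width: 49.5
```

Call:
move_arm(series=[[[-0.02, -0.01, 0], 0], [[-0.06, -0.025, 0], 0], [[-0.105, -0.043, 0], 0], [[-0.15, -0.062, 0], 0], [[-0.195, -0.08, 0], 0]])

```text
clock: 10.38
eef_pos: [491.5, -228.1, 275.5]
tool_rot: [3.141, -0.004, 1.568]
force: [0.1, -0.5, -3.4]
width: 49.6
```

Call:
move_arm(series=[[[-0.04, -0.02, 0], 0], [[-0.075, -0.035, 0], 0], [[-0.092, -0.042, 0], 0], [[-0.094, -0.042, 0], 0], [[-0.094, -0.042, 0], 0]])

```text
clock: 11.0
eef_pos: [450.0, -320.2, 274.6]
tool_rot: [3.142, -0.005, 1.57]
force: [-0.1, -0.1, -3.5]
width: 49.2
```

Call:
move_arm(series=[[[-0.004, 0, 0.03], 0], [[-0.008, 0, 0.08], 0], [[-0.008, 0, 0.125], 0], [[-0.008, 0, 0.152], 0], [[-0.008, 0, 0.158], 0]])

```text
clock: 11.62
eef_pos: [450.2, -324.7, 114.9]
tool_rot: [-3.139, -0.008, 1.573]
force: [-1.0, 0.6, -3.3]
width: 49.1
```

Call:
move_arm(series=[[[0, 0, 0.003], 0], [[0, 0, 0.006], 0], [[0, 0, 0.008], 0], [[0, 0, 0.008], 0]])

```text
clock: 12.12
eef_pos: [451.1, -324.9, 108.6]
tool_rot: [-3.141, -0.008, 1.573]
force: [-0.5, 1.8, 3.7]
width: 49.9
```

Contact felt at the expected height; release.

Call:
move_arm(series=[[[0, 0, 0], 0], [[0, 0, 0], 0], [[0, 0, 0], 0], [[0, 0, -0.01], 0], [[0, 0, -0.04], 0]], claw=1)

```text
clock: 12.75
eef_pos: [450.2, -324.6, 148.3]
tool_rot: [-3.139, -0.009, 1.573]
force: [1.2, -0.1, 0.5]
width: 85.7
```

Call:
move_arm(series=[[[0, 0, -0.04], 0], [[0, 0, -0.09], 0], [[0.04, 0.02, -0.1], 0], [[0.095, 0.045, -0.1], 0], [[0.15, 0.07, -0.1], 0]])

```text
clock: 13.38
eef_pos: [520.9, -174.2, 250.6]
tool_rot: [-3.14, -0.009, 1.572]
force: [0.4, -0.2, 0.2]
width: 85.8
```

Call:
move_arm(series=[[[0.05, 0.025, 0], 0], [[0.1, 0.05, 0], 0], [[0.15, 0.08, 0.0], 0], [[0.185, 0.094, 0.0], 0], [[0.195, 0.094, 0.0], 0]])

```text
clock: 14.0
eef_pos: [615.3, 24.7, 252.4]
tool_rot: [-3.141, -0.01, 1.577]
force: [-0.0, -0.5, -0.2]
width: 85.2
```

Run:
```python
from h import *
s=read_state();print(s["eef_pos"],s["tool_rot"],s["width"],s["clock"])
w=get_image("wrist");a=get_image("scene");cv2.imwrite("pics/w4.png",w);cv2.imwrite("pics/s4.png",a)
T=tool(s)
m=camera_model("wrist");f=192/np.tan(np.radians(m["fov_y"]/2));C=np.linalg.inv(T@m["tool_from_camera"])
for p in [(615,27,56),(624,-52,39),(562,51,8)]:
    q=C@[*p,1];print(f*q[0]/q[2]+m["cx"],f*q[1]/q[2]+m["cy"])
cv2.imwrite("pics/v4.png",np.hstack([cv2.resize(w[110:335,110:410],(400,300)),cv2.resize(a[100:310,0:280],(400,300))]))
```

```text
[615.3  24.7 252.4] [-3.1 -0.   1.6] 85.15831765661501 14.0
259.88081484394723 173.38657625890872
265.8944989149721 225.20146847754097
223.18090225263705 150.2798060262808
```

View pics/v4.png

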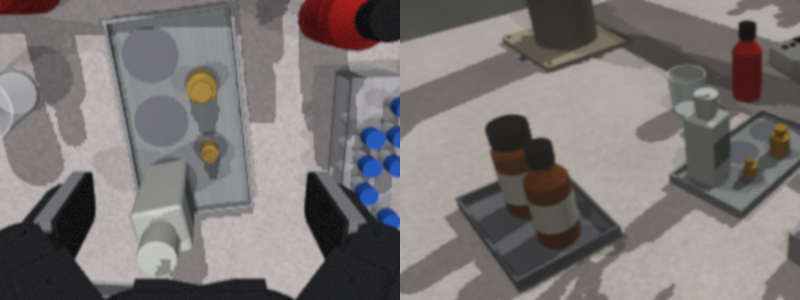

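Run:
```python
from h import *
T=tool(read_state())
c=lambda x,y:ray("wrist",110+x*.75,110+y*.75,T)
print("lw",atz(c(201,91),56),"sw",atz(c(209,151),39))
N=atz(c(150,54),8);J=atz(c(161,120),8);print("N",N,"J",J)
e=(N-J)[:2];e/=np.linalg.norm(e);print(np.linalg.norm(N-J),e)
ex=np.array([e[1],-e[0]]);print("lw disc",(N+J)[:2]/2+52*ex,"sq",J[:2]-76*e)
```

```text
lw [615.   17.5  56. ] sw [623.8 -52.2  39. ]
N [559.8  47.7   8. ] J [569.6 -27.    8. ]
75.3211459193922 [-0.1  1. ]
lw disc [616.3  17.1] sq [ 579.5 -102.3]
```

Call:
move_arm(series=[[[-0.006, 0.001, 0.04], 0], [[-0.006, 0.001, 0.09], 0], [[-0.006, 0.001, 0.13], 0], [[-0.006, 0.001, 0.135], 0], [[-0.006, 0.001, 0.135], 0]])

```text
clock: 14.72
eef_pos: [615.7, 15.7, 118.5]
tool_rot: [-3.141, -0.008, 1.572]
force: [0.1, 0.3, 0.6]
width: 85.3
```

Run:
```python
from h import *
s=read_state();print(s["eef_pos"],s["tool_rot"],s["qd"].max())
w=get_image("wrist");cv2.imwrite("pics/w5.png",w)
T=tool(s)
m=camera_model("wrist");f=192/np.tan(np.radians(m["fov_y"]/2));C=np.linalg.inv(T@m["tool_from_camera"])
for p in [(616,18,56),(560,48,8)]:
    q=C@[*p,1];print(f*q[0]/q[2]+m["cx"],f*q[1]/q[2]+m["cy"])
cv2.imwrite("pics/v5.png",cv2.resize(w[140:340,160:360],(600,600),interpolation=cv2.INTER_CUBIC))
```

```text
[615.7  15.7 118.5] [-3.1 -0.   1.6] 0.00020518841422838784
260.72669800170905 205.88544984084967
201.74028877585664 159.99951771883175
```

View pics/v5.png

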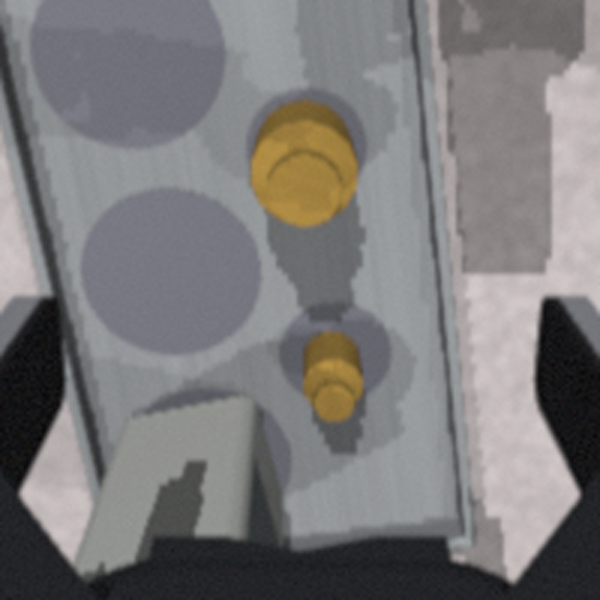

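Call:
move_arm(series=[[[0.005, 0.001, 0.03], 0], [[0.005, 0.001, 0.06], 0], [[0.005, 0.001, 0.09], 0], [[0.005, 0.001, 0.099], 0], [[0.005, 0.001, 0.099], 0]])

```text
clock: 15.4
eef_pos: [618.2, 21.8, 21.3]
tool_rot: [3.139, -0.008, 1.572]
force: [0.1, -0.7, -0.3]
width: 85.7
```

Call:
move_arm(series=[[[0, 0, 0], 0], [[0, 0, 0], 0], [[0, 0, 0], 0], [[0, 0, 0], 0], [[0, 0, 0], 0]], claw=0)

```text
clock: 16.02
eef_pos: [618.5, 21.8, 22.3]
tool_rot: [3.138, -0.009, 1.572]
force: [-1.4, 0.2, 5.4]
width: 30.1
```

Call:
move_arm(series=[[[0, 0, 0], 0], [[0, 0, -0.01], 0], [[0, 0, -0.02], 0], [[0, 0, -0.02], 0]])

```text
clock: 16.52
eef_pos: [619.4, 21.6, 43.5]
tool_rot: [3.136, -0.009, 1.572]
force: [0.2, 0.7, -2.3]
width: 29.8
```

Run:
```python
from h import *
s=read_state();print(s["eef_pos"],s["width"])
w=get_image("wrist");a=get_image("side");cv2.imwrite("pics/w6.png",w)
cv2.imwrite("pics/v6.png",np.hstack([cv2.resize(w[110:335,110:410],(400,300)),cv2.resize(a[90:270,180:420],(400,300))]))
```

```text
[619.4  21.6  43.5] 29.808679253829673
```

View pics/v6.png

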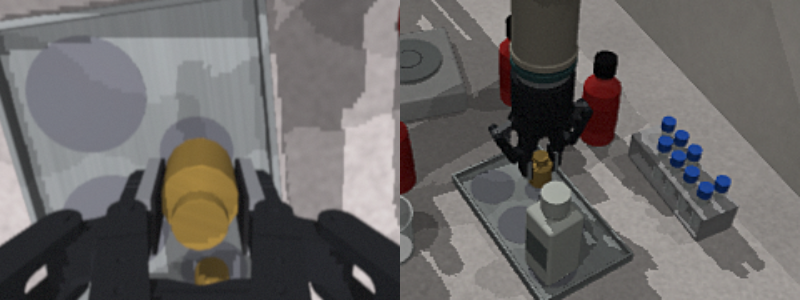

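Call:
move_arm(series=[[[0, 0, -0.04], 0], [[0, 0, -0.09], 0], [[0, 0, -0.14], 0], [[0.01, -0.003, -0.165], 0], [[0.04, -0.012, -0.167], 0]])

```text
clock: 17.25
eef_pos: [607.5, 58.2, 212.2]
tool_rot: [3.133, -0.008, 1.568]
force: [0.3, 1.4, -2.4]
width: 29.8
```

Call:
move_arm(series=[[[0.05, -0.017, 0], 0], [[0.1, -0.034, 0], 0], [[0.15, -0.051, 0], 0], [[0.18, -0.06, 0], 0], [[0.18, -0.06, 0], 0]])

```text
clock: 17.88
eef_pos: [545.9, 242.4, 212.5]
tool_rot: [3.135, -0.009, 1.575]
force: [0.6, -1.5, -1.7]
width: 29.9
```

Run:
```python
from h import *
s=read_state();print(s["eef_pos"],s["tool_rot"],s["width"],s["clock"])
w=get_image("wrist");a=get_image("scene");b=get_image("side");cv2.imwrite("pics/w7.png",w)
c=lambda i,x,y,k,W,H:cv2.resize(i[y:y+H,x:x+W],None,fx=k,fy=k,interpolation=cv2.INTER_CUBIC)
cv2.imwrite("pics/v7.png",np.vstack([np.hstack([c(a,270,115,4,100,50),c(b,135,100,4,100,50)]),cv2.resize(w[0:250,:],(800,390))]))
```

```text
[545.9 242.4 212.5] [ 3.1 -0.   1.6] 29.909242205956467 17.875
```

View pics/v7.png

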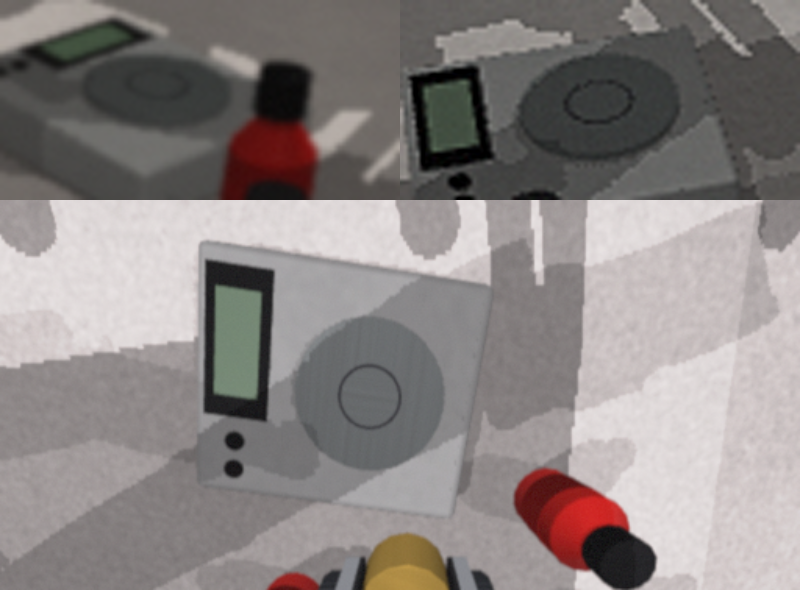

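Run:
```python
from h import *
T=tool(read_state())
r=[ray("scene",309.5,136),ray("side",184.5,125.5),ray("wrist",236.8,125.6,T)]
print(*tri(*r));
for q in r:print(atz(q,58))
```

```text
[523.6 301.3  58.8] [2.3 3.  2.1]
[524.3 304.4  58. ]
[520.8 302.4  58. ]
[524.7 299.5  58. ]
```

Call:
move_arm(series=[[[0.035, -0.012, 0.0], 0], [[0.06, -0.022, 0.02], 0], [[0.06, -0.022, 0.06], 0], [[0.06, -0.022, 0.1], 0], [[0.06, -0.022, 0.12], 0]])

```text
clock: 18.65
eef_pos: [527.1, 295.1, 90.6]
tool_rot: [3.136, -0.003, 1.564]
force: [0.2, 0.2, -2.0]
width: 30.0
```

Call:
move_arm(series=[[[0, 0, 0.008], 0], [[0, 0, 0.008], 0]])

```text
clock: 18.9
eef_pos: [527.6, 293.6, 82.3]
tool_rot: [3.136, -0.002, 1.563]
force: [0.2, -0.3, -2.0]
width: 29.2
```

Run:
```python
from h import *
s=read_state();print(s["eef_pos"],s["tool_rot"],s["width"],s["clock"])
w=get_image("wrist");b=get_image("side");a=get_image("scene");cv2.imwrite("pics/w8.png",w)
c=lambda i,x,y,k,W,H:cv2.resize(i[y:y+H,x:x+W],None,fx=k,fy=k,interpolation=cv2.INTER_CUBIC)
cv2.imwrite("pics/v8.png",np.hstack([cv2.resize(w[110:335,110:410],(400,300)),c(b,135,70,4,100,75)]))
```

```text
[527.6 293.6  82.3] [ 3.1 -0.   1.6] 29.163932921493693 18.9
```

View pics/v8.png

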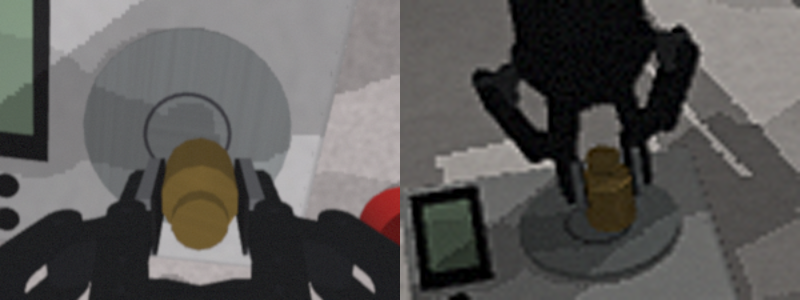

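Run:
```python
from h import *
s=read_state();T=tool(s);print(s["eef_pos"],s["width"])
print(atz(ray("wrist",110+187*.75,110+135*.75,T),58))
```

```text
[528.1 295.2  83.7] 29.595479599880136
[521.6 306.   58. ]
```

Call:
move_arm(series=[[[0.005, -0.003, 0.0], 0], [[0.009, -0.005, 0.003], 0], [[0.009, -0.005, 0.006], 0], [[0.009, -0.005, 0.008], 0], [[0.009, -0.005, 0.009], 0]])

```text
clock: 19.68
eef_pos: [523.2, 304.0, 74.4]
tool_rot: [3.134, -0.004, 1.564]
force: [0.3, 0.6, -1.6]
width: 29.8
```

Call:
move_arm(series=[[[0, 0, 0.001], 0], [[0, 0, 0.002], 0], [[0, 0, 0.002], 0]])

```text
clock: 20.05
eef_pos: [523.3, 303.9, 72.4]
tool_rot: [3.134, -0.004, 1.563]
force: [-0.3, -0.6, -1.8]
width: 30.1
```

Call:
move_arm(series=[[[0, 0, 0.001], 0], [[0, 0, 0.002], 0], [[0, 0, 0.002], 0]])

```text
clock: 20.42
eef_pos: [523.3, 303.9, 72.2]
tool_rot: [3.134, -0.004, 1.563]
force: [-3.5, -1.8, 12.2]
width: 29.7
```

Call:
move_arm(series=[[[0, 0, 0], 0], [[0, 0, 0], 0], [[0, 0, 0], 0], [[0, 0, 0], 0], [[0, 0, -0.01], 0]], claw=1)

```text
clock: 21.05
eef_pos: [522.7, 303.5, 81.7]
tool_rot: [3.135, -0.003, 1.563]
force: [-0.2, -0.5, -0.2]
width: 85.2
```

Call:
move_arm(series=[[[0, 0, -0.05], 0], [[0, 0, -0.1], 0], [[0, 0, -0.15], 0], [[0, 0, -0.17], 0], [[0, 0, -0.17], 0]])

```text
clock: 21.68
eef_pos: [522.6, 303.4, 254.1]
tool_rot: [3.132, -0.006, 1.563]
force: [-0.0, -0.1, -0.6]
width: 85.5
```

Run:
```python
from h import *
s=read_state();print(s["eef_pos"],s["tool_rot"],s["width"],s["clock"])
w=get_image("wrist");b=get_image("side");cv2.imwrite("pics/w9.png",w)
c=lambda i,x,y,k,W,H:cv2.resize(i[y:y+H,x:x+W],None,fx=k,fy=k,interpolation=cv2.INTER_CUBIC)
cv2.imwrite("pics/v9.png",np.hstack([c(w,180,140,4,100,75),c(b,135,70,4,100,75)]))
```

```text
[522.6 303.4 254.1] [ 3.1 -0.   1.6] 85.49873581429355 21.675
```

View pics/v9.png

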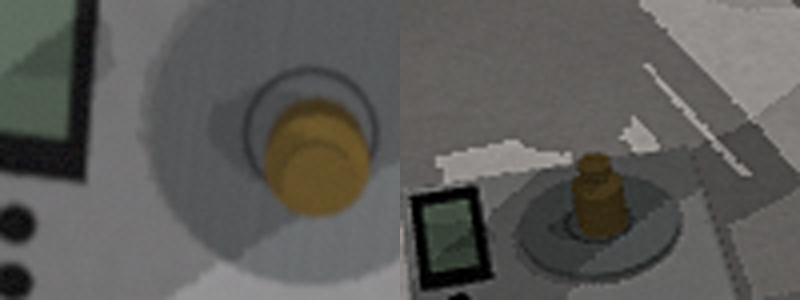

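Run:
```python
from h import *
s=read_state();T=tool(s)
print(s["eef_pos"],atz(ray("wrist",258,173.3,T),58),atz(ray("wrist",259.5,184,T),106),atz(ray("wrist",180+318/4,140+155/4,T),90))
```

```text
[521.  302.7 251.2] [519.5 304.3  58. ] [521.1 302.2 106. ] [521.2 304.5  90. ]
```

Call:
move_arm(series=[[[-0.05, -0.005, 0], 0], [[-0.11, -0.012, 0], 0], [[-0.17, -0.02, 0], 0], [[-0.23, -0.026, 0], 0], [[-0.29, -0.033, 0], 0]])

```text
clock: 22.4
eef_pos: [484.5, 11.0, 248.8]
tool_rot: [3.139, -0.002, 1.564]
force: [0.5, -0.3, -0.3]
width: 85.7
```

Call:
move_arm(series=[[[-0.06, -0.007, 0], 0], [[-0.12, -0.014, 0], 0], [[-0.18, -0.02, 0], 0], [[-0.24, -0.026, 0], 0], [[-0.29, -0.032, 0], 0]])

```text
clock: 23.02
eef_pos: [448.9, -280.8, 246.4]
tool_rot: [-3.142, -0.003, 1.562]
force: [1.4, 0.3, -0.3]
width: 85.1
```

```bash
python3 -c "
from h import *
s=read_state();print(s['eef_pos'],s['tool_rot']*1000)"
```

```text
[ 448.9 -280.8  246.4] [-3141.6    -3.3  1562.2]
```

Call:
move_arm(series=[[[-0.035, 0.002, 0], 0], [[-0.044, 0.002, 0.01], 0], [[-0.044, 0.002, 0.05], 0], [[-0.044, 0.002, 0.09], 0], [[-0.044, 0.002, 0.11], 0]])

```text
clock: 23.65
eef_pos: [449.0, -321.4, 132.7]
tool_rot: [-3.137, -0.008, 1.564]
force: [-0.9, 0.4, 0.1]
width: 85.3
```

Call:
move_arm(series=[[[0, 0, 0], 0]])

```text
clock: 23.78
eef_pos: [447.5, -318.9, 130.2]
tool_rot: [-3.132, -0.012, 1.565]
force: [0.5, -0.2, -0.4]
width: 85.2
```

Call:
move_arm(series=[[[-0.006, 0.003, 0.01], 0], [[-0.006, 0.003, 0.021], 0], [[-0.006, 0.003, 0.021], 0]])

```text
clock: 24.15
eef_pos: [449.8, -324.3, 108.4]
tool_rot: [-3.131, -0.012, 1.565]
force: [-0.1, -0.6, 0.8]
width: 85.4
```

Call:
move_arm(series=[[[0, 0, 0], 0], [[0, 0, 0], 0], [[0, 0, 0], 0], [[0, 0, 0], 0], [[0, 0, 0], 0]], claw=0)

```text
clock: 24.78
eef_pos: [450.5, -324.7, 109.3]
tool_rot: [-3.132, -0.012, 1.565]
force: [0.3, 0.8, 5.3]
width: 49.3
```

Call:
move_arm(series=[[[0, 0, 0], 0], [[0, 0, -0.01], 0], [[0, 0, -0.04], 0], [[0, 0, -0.08], 0], [[0, 0, -0.12], 0]])

```text
clock: 25.4
eef_pos: [451.0, -325.7, 230.2]
tool_rot: [-3.131, -0.012, 1.565]
force: [0.8, -0.3, -2.5]
width: 49.3
```

Call:
move_arm(series=[[[0, 0, -0.035], 0], [[0.02, 0.01, -0.05], 0], [[0.06, 0.025, -0.05], 0], [[0.105, 0.043, -0.05], 0], [[0.15, 0.062, -0.05], 0]])

```text
clock: 26.02
eef_pos: [514.0, -175.4, 281.4]
tool_rot: [-3.13, -0.012, 1.564]
force: [0.9, -0.3, -2.5]
width: 49.5
```

Call:
move_arm(series=[[[0.045, 0.018, 0], 0], [[0.09, 0.037, 0], 0], [[0.125, 0.052, 0], 0], [[0.144, 0.059, 0], 0], [[0.145, 0.059, 0], 0]])

```text
clock: 26.65
eef_pos: [573.7, -29.9, 282.2]
tool_rot: [-3.129, -0.012, 1.566]
force: [0.6, -0.9, -3.4]
width: 49.3
```

Call:
move_arm(series=[[[0, 0, 0.03], 0], [[0, 0, 0.07], 0], [[0, 0, 0.11], 0], [[0, 0, 0.14], 0], [[0, 0, 0.145], 0]])

```text
clock: 27.28
eef_pos: [569.5, -30.7, 135.6]
tool_rot: [-3.124, -0.011, 1.563]
force: [-0.1, -0.6, -3.3]
width: 49.6
```

Call:
move_arm(series=[[[0, 0, 0], 0]])

```text
clock: 27.4
eef_pos: [569.9, -32.2, 136.3]
tool_rot: [-3.125, -0.01, 1.561]
force: [0.3, 0.1, -2.8]
width: 49.6
```

Call:
move_arm(series=[[[0.001, 0.0035, 0.008], 0], [[0.001, 0.0035, 0.016], 0], [[0.001, 0.0035, 0.02], 0], [[0.001, 0.0035, 0.022], 0], [[0.001, 0.0035, 0.022], 0]])

```text
clock: 28.02
eef_pos: [572.9, -30.9, 114.2]
tool_rot: [-3.124, -0.01, 1.562]
force: [-0.3, -0.5, -3.2]
width: 49.7
```

Call:
move_arm(series=[[[0, 0, 0.001], 0], [[0, 0, 0.002], 0], [[0, 0, 0.002], 0]])

```text
clock: 28.4
eef_pos: [573.2, -31.1, 113.2]
tool_rot: [-3.125, -0.01, 1.562]
force: [-0.7, -0.9, 4.8]
width: 49.7
```

Contact; release and go back for the narrow bottle (tray TCP 536.7, -320.3, 121).

Call:
move_arm(series=[[[0, 0, 0], 0], [[0, 0, 0], 0], [[0, 0, 0], 0], [[0, 0, 0], 0], [[0, 0, -0.02], 0]], claw=1)

```text
clock: 29.02
eef_pos: [572.3, -31.2, 132.1]
tool_rot: [-3.122, -0.01, 1.562]
force: [0.9, -0.2, -0.4]
width: 85.4
```

Call:
move_arm(series=[[[0, 0, -0.04], 0], [[0, 0, -0.09], 0], [[-0.03, -0.004, -0.12], 0], [[-0.085, -0.01, -0.12], 0], [[-0.14, -0.018, -0.12], 0]])

```text
clock: 29.65
eef_pos: [555.6, -173.3, 251.6]
tool_rot: [-3.123, -0.01, 1.563]
force: [0.6, 0.7, -0.3]
width: 85.3
```

Call:
move_arm(series=[[[-0.055, -0.006, 0], 0], [[-0.11, -0.013, 0], 0], [[-0.145, -0.018, 0], 0], [[-0.149, -0.018, 0], 0], [[-0.149, -0.018, 0], 0]])

```text
clock: 30.28
eef_pos: [536.5, -321.4, 250.2]
tool_rot: [-3.123, -0.011, 1.563]
force: [0.1, -0.3, 0.3]
width: 85.6
```

Call:
move_arm(series=[[[0, 0, 0.04], 0], [[0, 0, 0.08], 0], [[0, 0, 0.115], 0], [[0, 0, 0.129], 0], [[0, 0, 0.129], 0]])

```text
clock: 30.9
eef_pos: [534.5, -318.7, 120.9]
tool_rot: [-3.122, -0.012, 1.565]
force: [0.2, 0.0, -0.5]
width: 85.4
```

Call:
move_arm(series=[[[0, 0, 0], 0]])

```text
clock: 31.02
eef_pos: [535.7, -319.1, 122.4]
tool_rot: [-3.125, -0.011, 1.565]
force: [0.1, -0.1, -0.5]
width: 85.3
```

Call:
move_arm(series=[[[-0.001, 0.001, 0], 0], [[-0.001, 0.001, 0], 0], [[-0.001, 0.001, 0], 0], [[-0.001, 0.001, 0], 0], [[-0.001, 0.001, 0], 0]], claw=0)

```text
clock: 31.65
eef_pos: [536.7, -320.3, 123.0]
tool_rot: [-3.125, -0.01, 1.565]
force: [-1.8, 0.0, 6.3]
width: 30.2
```

Call:
move_arm(series=[[[0, 0, 0], 0], [[0, 0, -0.01], 0], [[0, 0, -0.04], 0], [[0, 0, -0.08], 0], [[0, 0, -0.12], 0]])

```text
clock: 32.28
eef_pos: [538.3, -321.3, 243.9]
tool_rot: [-3.124, -0.011, 1.565]
force: [0.2, 0.2, -2.9]
width: 30.3
```

Call:
move_arm(series=[[[0, 0, -0.035], 0], [[0.02, 0.001, -0.055], 0], [[0.06, 0.004, -0.06], 0], [[0.11, 0.008, -0.06], 0], [[0.16, 0.011, -0.06], 0]])

```text
clock: 32.9
eef_pos: [550.6, -158.4, 304.7]
tool_rot: [-3.122, -0.013, 1.566]
force: [0.9, 0.4, -1.9]
width: 30.5
```

Call:
move_arm(series=[[[0.05, 0.003, 0], 0], [[0.1, 0.006, 0], 0], [[0.15, 0.009, 0], 0], [[0.19, 0.012, 0], 0], [[0.209, 0.013, 0], 0]])

```text
clock: 33.52
eef_pos: [563.3, 55.0, 306.4]
tool_rot: [-3.12, -0.014, 1.572]
force: [-1.3, 0.2, -2.4]
width: 30.6
```

Call:
move_arm(series=[[[0, 0, 0], 0], [[0, 0, 0], 0]])

```text
clock: 33.78
eef_pos: [562.9, 53.2, 306.1]
tool_rot: [-3.119, -0.013, 1.57]
force: [0.0, -1.1, -2.5]
width: 30.4
```

Call:
move_arm(series=[[[-0.002, 0.001, 0.03], 0], [[-0.002, 0.001, 0.07], 0], [[-0.002, 0.001, 0.11], 0], [[-0.002, 0.001, 0.145], 0], [[-0.002, 0.001, 0.16], 0]])

```text
clock: 34.4
eef_pos: [559.2, 50.9, 144.3]
tool_rot: [-3.116, -0.011, 1.567]
force: [0.2, -1.0, -3.3]
width: 30.4
```

Call:
move_arm(series=[[[0, 0, 0], 0], [[0, 0, 0], 0]])

```text
clock: 34.65
eef_pos: [560.2, 50.0, 145.5]
tool_rot: [-3.118, -0.011, 1.566]
force: [-0.7, 0.5, -2.8]
width: 30.3
```

Call:
move_arm(series=[[[0.0005, 0.0035, 0.006], 0], [[0.0005, 0.0035, 0.012], 0], [[0.0005, 0.0035, 0.016], 0], [[0.0005, 0.0035, 0.0175], 0], [[0.0005, 0.0035, 0.0175], 0]])

```text
clock: 35.28
eef_pos: [563.2, 50.8, 127.8]
tool_rot: [-3.118, -0.011, 1.566]
force: [-0.3, -0.2, -3.1]
width: 30.1
```

Call:
move_arm(series=[[[0, 0, 0.001], 0], [[0, 0, 0.002], 0], [[0, 0, 0.002], 0]])

```text
clock: 35.65
eef_pos: [563.4, 50.8, 127.1]
tool_rot: [-3.119, -0.011, 1.565]
force: [-2.3, -0.4, 6.7]
width: 29.8
```

Call:
move_arm(series=[[[0, 0, 0], 0], [[0, 0, 0], 0], [[0, 0, 0], 0], [[0, 0, 0], 0], [[0, 0, -0.02], 0]], claw=1)

```text
clock: 36.28
eef_pos: [562.6, 50.5, 146.0]
tool_rot: [-3.115, -0.011, 1.566]
force: [0.0, -1.4, 0.3]
width: 85.7
```

Call:
move_arm(series=[[[0, 0, -0.04], 0], [[0, 0.02, -0.085], 0], [[-0.02, 0.05, -0.085], 0], [[-0.05, 0.087, -0.085], 0], [[-0.05, 0.087, -0.085], 0]])

```text
clock: 36.9
eef_pos: [653.3, -5.0, 227.5]
tool_rot: [-3.117, -0.008, 1.561]
force: [-1.0, -0.2, 0.1]
width: 85.5
```

Run:
```python
from h import *
s=read_state();print(s["eef_pos"],s["width"],s["clock"])
a=get_image("scene");b=get_image("side")
c=lambda i,x,y:cv2.resize(i[y:y+150,x:x+133],None,fx=3,fy=3,interpolation=cv2.INTER_CUBIC)
cv2.imwrite("pics/v10.png",np.hstack([c(a,175,115),c(b,195,140)]))
# change vs start, template-matched on cap patches
for n,img,pts in (("scene",a,[(258,139),(237,160),(214,172)]),("side",b,[(233,158),(254,187),(274,212)])):
    o=cv2.imread(f"pics/{n}0.png")
    for u,v in pts:
        t=o[v-12:v+20,u-13:u+14];r=cv2.matchTemplate(img[v-24:v+32,u-25:u+26],t,cv2.TM_CCOEFF_NORMED)
        _,m,_,p=cv2.minMaxLoc(r);print(n,(u,v),np.subtract(p,12),round(m,3))
```

```text
[653.3  -5.  227.5] 85.47994284346326 36.9
scene (258, 139) [0 0] 0.999
scene (237, 160) [0 0] 0.996
scene (214, 172) [0 0] 0.999
side (233, 158) [0 0] 0.956
side (254, 187) [0 0] 0.962
side (274, 212) [0 0] 0.998
```

View pics/v10.png

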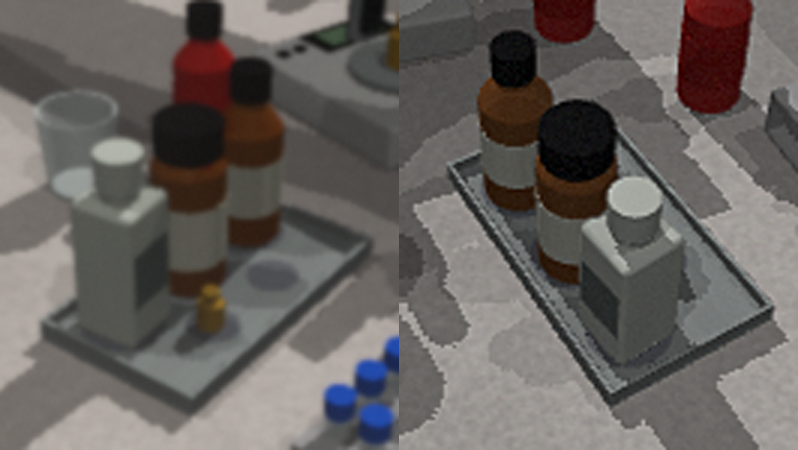

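All bottles match their starting pictures; the small weight, beaker and tube rack look unmoved. Handing in.

```bash
python3 -c "
from cell import *
print(finish_job())"
```

```text
the job is handed in; nothing more can be done
None
```

The job is handed in, and my last checks found nothing out of place; the system itself gives no verdict. I moved the narrow bottle and the wide jar to the spill tray, stood the large weight on the pan, then put the jar and the narrow bottle back. The robot's clock read about 37 s of the 128 s allowed.

**Bottles:** In both fixed cameras the three bottle caps match their starting pictures with no pixel shift. Match scores were 0.996 to 0.999 in the scene view and 0.956 to 0.998 in the side view.

**Large weight:** From the wrist camera it stands about 2 to 3 mm from the pan's ring centre, released and upright. I gripped it by its body rather than its knob.

**Bystanders:** By eye, the small weight and beaker are where they started. So is the test-tube rack, as far as the last picture shows it.

**Disagreements:**
- The three cameras put the pan's centre up to 5 mm apart.
- My first fix on the large weight was about 6 mm off in y. A closer wrist look corrected it before the grasp.
- I gripped the jar about 6 mm off centre in y, and it held.

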